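# Transfer the oiled finials to the fitting rack in reverse order

## Robot

A 6-joint arm with a two-finger parallel gripper is mounted at the origin on the work surface. World frame = base frame: x ahead of the robot, y to its left, z up, the work surface at z = 0. Lengths are in m, angles in rad, forces in N, time in s.
With the tool pointing down it reaches from about 0.275 to 1 m from the base axis. Payload 8.4 kg.
Tool frame: the origin (TCP) lies on the centre line of the jaws, within the pads' length; the fingertips stand 17 mm ahead of it and the grasp point (between the pads) lies 2 mm behind it (bot.tcp_to_tips is the z of the fingertips in the tool frame, in m); z points along the fingers, y is the line along which they close (so a half turn about z gives the same grasp; the last joint's range is limited). The gripper opens to 85 mm and grips with 20 to 120 N. Pads are 22 mm wide; open, the fingers measure 114 mm over their backs; the gripper's body (76 mm by 85 mm) begins 54 mm behind the grasp point. The pads swing forward as they close: fully open they stand 13 mm farther back than shut.
Start: joints at [-1.321, 0.353, 1.633, -0, 1.155, -0.002], TCP at [0.156, -0.605, 0.248] pointing down, gripper open.
Joint ranges: [-2.63, 2.63], [-0.92, 2.1], [0.06, 2.66], [-1.3, 4.44], [0, 2.69], [-3.02, 3.02]. Speed limits (rad/s): [2.22, 2.22, 2.79, 3.14, 3.14, 3.14].

## Interface

Orientations are given as a unit quaternion [x, y, z, w].
In Python, from workcell import bot, hand, kinematics, get_obs, vision, hand_in gives the robot as it stands. The module is installed in compiled form; this text tells all that it offers. Calls block until the motion is done:
- bot.reach(position, orientation): joint-space move of the TCP to a pose.
- bot.servo_line(position, ori=None, velocity=0.15): straight line of the TCP; ori=None keeps the orientation; velocity is the mean speed in m/s.
- bot.goto_joints(angles): joint-space move.
- hand.move_gripper(opening, strength=None): finger opening in m; strength is the grip in N (None keeps the last); returns when the fingers have stopped.
- bot.dwell(seconds).
- kinematics.solve_ik(position, orientation): joint angles nearest the present ones, or None.
- get_obs(): the state.
- vision.read_camera(name): name is "scene" or "side" or "wrist"; returns a dict with "frame" (400x640x3 uint8, red, green, blue), "intrinsics" (3x3 intrinsics, pixels), "view" (4x4, takes a point from world to camera coordinates). Camera axes: x right, y down, z forward; pixel columns grow to the right and rows downward; lengths in m; the calibration is good to about 2 mm. A picture is of the moment at which its call begins. There is no depth.
A pose or a line that the arm cannot do raises bot.IKError and nothing moves.
- hand_in(): hands the job in; it is judged then, once.
The state is a dict: "time_s": time; "joint_pos": joint angles; "joint_vel": joint speeds; "joint_efforts": joint torques, N m; "position": TCP position; "orientation": TCP orientation; "wrist_force": force on the tool from outside, world axes, zero at the start; "ft_torque": the same for the moment, N m; "gripper_width": finger opening in m; "grip_force": force on a finger pad.
Only numpy, scipy, OpenCV 4.12 (cv2) and the standard library are available. Lean on these libraries where they do the work, as an engineer would, in place of code of your own. Each camera call takes 0.05 s, during which the arm holds its last target. There are 200 camera calls.

## Task

The four turned finials in the drying row (grey stand blocks) are dry: move them all to the empty pale fitting rack in reverse order, so that the one leftmost in the drying row ends up in the rightmost well, the next in the next well, and so on. Stand each upright with its foot flat in its own well, keep them upright all the way, and leave them all released and still.

Things in the scene. Friction and masses are not known exactly. Their poses are not given: they have to be found in the camera images.
- rack: fitting rack: pale wooden board fixed on the bench, 80 (own x) x 320 (own y) x 22 mm. Origin: centre of its underside, z up. Four round wells, 53 mm wide, 6 mm deep, empty at first, at own y -112.5, -37.5, 37.5, 112.5 mm, own x 0; floors 16 mm above the origin. Own y lies within 0.15 rad of world y (left). It may be the row nearer to or farther from the robot.
- finial_ball: loose round ball finial, 62 mm tall, ball 44 mm across, turned in dark brown wood, 40 to 100 g. Stands on a flat round foot 38 mm wide, 7 mm thick, in the well of one stand block. Origin: centre of the foot's underside; z up its axis. Grip from above by the ball, with a 44 mm wide straight band from 34 to 46 mm above the origin (middle 40 mm up).
- finial_acorn: loose acorn finial, 76 mm tall, a 40 mm wide cup with a pointed nut on top, turned in dark brown wood, 40 to 100 g. Stands on a flat round foot 38 mm wide, 7 mm thick, in the well of one stand block. Origin: centre of the foot's underside; z up its axis. Grip from above by the cup: a straight 40 mm wide band from 26 to 50 mm above the origin (middle 38 mm up).
- finial_urn: loose urn finial, 84 mm tall, a vase with a wider lid disc (43 mm, at 66 to 70 mm) and a small knob, turned in dark brown wood, 40 to 100 g. Stands on a flat round foot 38 mm wide, 7 mm thick, in the well of one stand block. Origin: centre of the foot's underside; z up its axis. Grip from above by the vase: a straight 38 mm wide band from 36 to 56 mm above the origin (middle 46 mm up).
- finial_spire: loose spire finial, 92 mm tall, a slim 30 mm barrel on a thin stem, with a thin point on top, turned in dark brown wood, 40 to 100 g. Stands on a flat round foot 38 mm wide, 7 mm thick, in the well of one stand block. Origin: centre of the foot's underside; z up its axis. Grip from above by the barrel: a straight 30 mm wide band from 40 to 62 mm above the origin (middle 51 mm up).
- stand_a: stand block of the drying row: grey, 66 x 66 x 16 mm, fixed on a thin steel tray; a finial (any of the four) stands at first in its round well, 53 mm wide, 6 mm deep. Origin: centre of its underside, 6 mm over the bench; well floor 10 mm above it; own y along the row. Four in a row, 75 mm apart, within 0.15 rad of world y, 110 mm or more from the rack's wells; never moves.
- stand_b: stand block of the drying row: grey, 66 x 66 x 16 mm, fixed on a thin steel tray; a finial (any of the four) stands at first in its round well, 53 mm wide, 6 mm deep. Origin: centre of its underside, 6 mm over the bench; well floor 10 mm above it; own y along the row. Four in a row, 75 mm apart, within 0.15 rad of world y, 110 mm or more from the rack's wells; never moves.
- stand_c: stand block of the drying row: grey, 66 x 66 x 16 mm, fixed on a thin steel tray; a finial (any of the four) stands at first in its round well, 53 mm wide, 6 mm deep. Origin: centre of its underside, 6 mm over the bench; well floor 10 mm above it; own y along the row. Four in a row, 75 mm apart, within 0.15 rad of world y, 110 mm or more from the rack's wells; never moves.
- stand_d: stand block of the drying row: grey, 66 x 66 x 16 mm, fixed on a thin steel tray; a finial (any of the four) stands at first in its round well, 53 mm wide, 6 mm deep. Origin: centre of its underside, 6 mm over the bench; well floor 10 mm above it; own y along the row. Four in a row, 75 mm apart, within 0.15 rad of world y, 110 mm or more from the rack's wells; never moves.
Mind the look-alikes: they are no part of the job. What is shaped like the finial_spire but pink is not meant. What is shaped like the finial_ball but pink is not meant.

How it is judged:
By the outcome, as a careful person would: the job done as asked, in the order asked, and still so for the second after the job is handed in, with the robot touching nothing.
It also fails if it takes over 99 s, if anything falls off the work surface, if the arm or the gripper's body presses on something with over 40 N, if the wrist force passes 120 N, or if a joint passes its speed limit or range.

## Working session

There is one attempt and no reset: what is moved stays moved. The work goes in short steps, each a Python script; the robot and the scene stay as the last script left them, time stands still between calls to the robot, and variables do not carry over. Pictures are saved under pics/ and viewed, at most 14 in all, crops included, and the job is handed in when it is done.

```bash
mkdir -p pics
python3 - <<'E'
from workcell import bot, hand, kinematics, get_obs, vision
import cv2, numpy as np
for n in ["scene","side"]:
    c=vision.read_camera(n); cv2.imwrite(f"pics/{n}0.png",c["frame"][:,:,::-1])
    np.savez(f"{n}.npz",**c); print(n,c["intrinsics"].round(1).tolist(),c["view"].round(3).tolist())
print(get_obs())
E
```

```text
scene [[464.9, 0.0, 320.0], [0.0, 464.9, 191.3], [0.0, 0.0, 1.0]] [[-0.245, 0.97, 0.006, 0.119], [0.797, 0.205, -0.568, -0.383], [-0.552, -0.134, -0.823, 1.278], [0.0, 0.0, 0.0, 1.0]]
side [[365.5, 0.0, 319.6], [0.0, 365.5, 195.6], [0.0, 0.0, 1.0]] [[-0.837, -0.547, 0.008, 0.42], [-0.384, 0.577, -0.72, 0.222], [0.389, -0.606, -0.694, 0.506], [0.0, 0.0, 0.0, 1.0]]
{'time_s': 0.1, 'joint_pos': array([-1.32139325e+00,  3.53564206e-01,  1.63405246e+00, -3.05198253e-06,
        1.15523040e+00, -2.38718224e-03]), 'joint_vel': array([-7.76322421e-04, -1.61364726e-03, -2.28697894e-03,  6.99845809e-07,
       -1.40407073e-04,  3.57645866e-04]), 'joint_efforts': array([ 2.60813231e-04, -6.06356120e+01, -3.42820823e+01,  2.66333439e-05,
        4.02087666e-03, -1.71464319e-05]), 'position': array([ 0.15561672, -0.60489217,  0.24764905]), 'orientation': array([ 9.92085397e-01,  1.25563416e-01, -7.86529859e-05, -6.22254447e-04]), 'wrist_force': array([-0.40686445,  0.80346885, -0.07458817]), 'ft_torque': array([0.01403786, 0.01534822, 0.01552931]), 'grip_force': 0.0, 'gripper_width': 0.0853582295742178}
```

View pics/scene0.png

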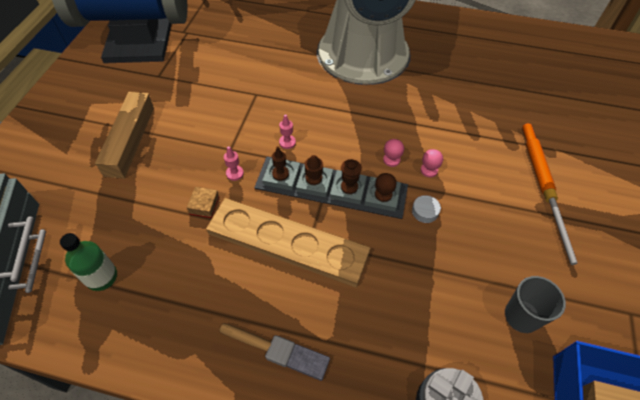

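View pics/side0.png

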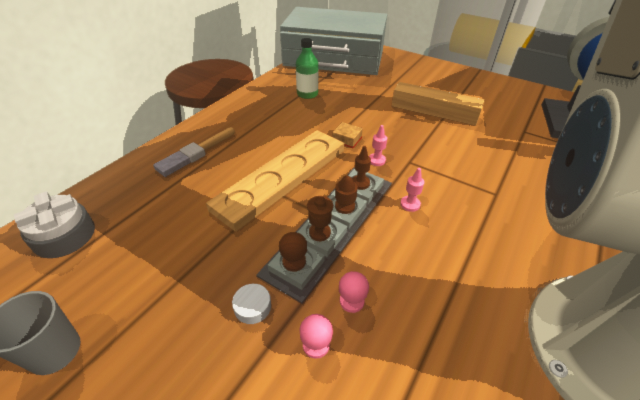

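The scene view looks back at the robot, so image left is world −y. From left (+y) to right the row holds ball (385,187), urn (350,175), acorn (314,168) and spire (280,163). The rack is farther from the robot, with wells at about (237,219) to (341,256). The pink look-alikes are on the near side. I'll enlarge this view.

```bash
cat > h.py <<'E'
from workcell import bot, hand, kinematics, get_obs, vision, hand_in
import cv2, numpy as np
def ray(c,u,v,z):
    R=c["view"][:3,:3];t=c["view"][:3,3]
    d=R.T@np.linalg.solve(c["intrinsics"],[u,v,1]);o=-R.T@t
    return o+d*(z-o[2])/d[2]
def proj(c,p):
    q=c["intrinsics"]@(c["view"][:3,:3]@p+c["view"][:3,3]);return q[:2]/q[2]
E
python3 - <<'E'
from h import *
c=dict(np.load("scene.npz"))
for n,u,v,z in [("w",237,219,.022),("w",271,232,.022),("w",305,244,.022),("w",341,256,.022),("spire",280,178,.02),("acorn",313,184,.02),("urn",348,189,.02),("ball",383,198,.02),("pinksp",287,146,0),("pinksp",234,177,0),("pb",393,162,0),("pb",430,172,0),("cyl",427,208,.03),("cork",203,200,.03)]:
    print(n,ray(c,u,v,z).round(3))
f=c["frame"][100:300,190:450,::-1]
cv2.imwrite("pics/crop1.png",cv2.resize(f,None,fx=3,fy=3,interpolation=cv2.INTER_CUBIC))
E
```

```text
w [ 0.604 -0.145  0.022]
w [ 0.616 -0.069  0.022]
w [0.625 0.004 0.022]
w [0.633 0.079 0.022]
spire [ 0.482 -0.091  0.02 ]
acorn [ 0.48  -0.017  0.02 ]
urn [0.474 0.058 0.02 ]
ball [0.478 0.135 0.02 ]
pinksp [ 0.375 -0.107  0.   ]
pinksp [ 0.491 -0.196  0.   ]
pb [0.361 0.14  0.   ]
pb [0.368 0.225 0.   ]
cyl [0.487 0.226 0.03 ]
cork [ 0.582 -0.226  0.03 ]
```

View pics/crop1.png

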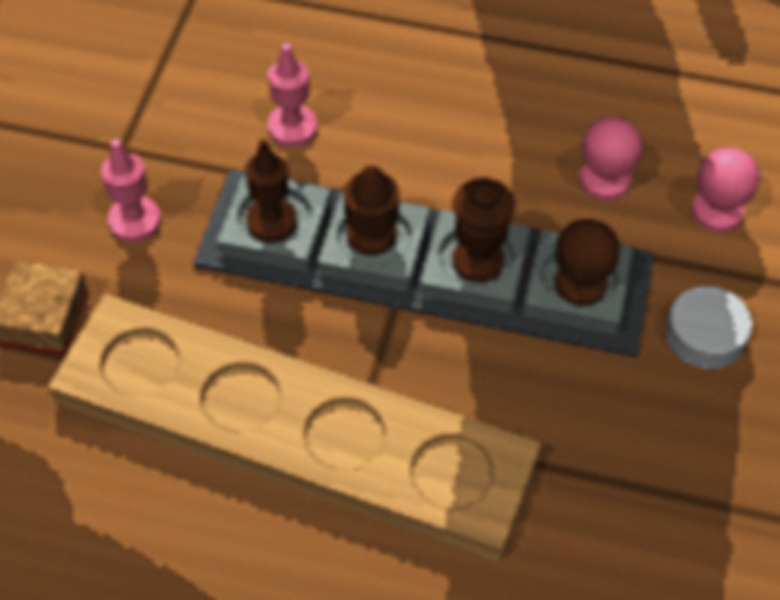

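Fits agree with the stated 75 mm pitch. Next, the wrist camera from above for a finer measurement.

Run:
```python
from h import *
s=.5**.5
bot.reach([0.47,0.0,0.36],[s,s,0,0]); bot.dwell(.3)
c=vision.read_camera("wrist"); np.savez("wrist.npz",**c)
print(c["view"].round(3).tolist(),c["intrinsics"].round(1).tolist(),get_obs()["time_s"],get_obs()["joint_pos"].round(2))
cv2.imwrite("pics/w1.png",cv2.resize(c["frame"][:,:,::-1],None,fx=1.25,fy=1.25))
```

```text
[[1.0, -0.0, 0.0, -0.471], [-0.001, -0.945, 0.326, -0.079], [0.0, -0.326, -0.945, 0.486], [0.0, 0.0, 0.0, 1.0]] [[335.2, 0.0, 319.7], [0.0, 335.2, 197.3], [0.0, 0.0, 1.0]] 2.9 [-0.    0.01  1.81 -0.    1.33 -0.  ]
```

View pics/w1.png

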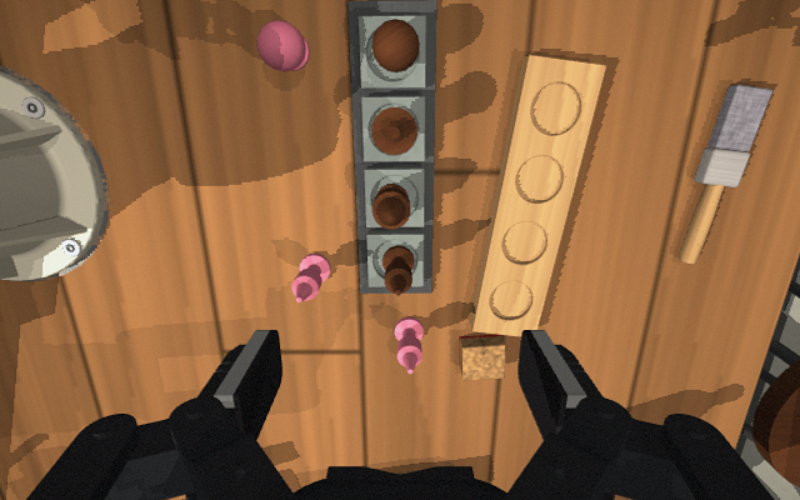

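The wrist view (800-wide) shows wells at (556,108), (540,179), (525,243) and (511,300). The ball is at (396,46), the urn knob at about (397,129), the acorn at (391,205) and the spire at (398,265). I'll enlarge the row.

Run:
```python
from h import *
c=dict(np.load("wrist.npz"))
W=[(556,108),(540,179),(525,243),(511.5,300)]
for u,v in W: print(ray(c,u/1.25,v/1.25,.022).round(4))
f=c["frame"][0:240,270:360,::-1]
cv2.imwrite("pics/crop2.png",np.hstack([cv2.resize(f[:120],None,fx=4.4,fy=4.4,interpolation=cv2.INTER_CUBIC),cv2.resize(f[120:],None,fx=4.4,fy=4.4,interpolation=cv2.INTER_CUBIC)]))
```

```text
[0.6353 0.0781 0.022 ]
[0.6266 0.0034 0.022 ]
[ 0.6172 -0.0714  0.022 ]
[ 0.6078 -0.145   0.022 ]
```

View pics/crop2.png

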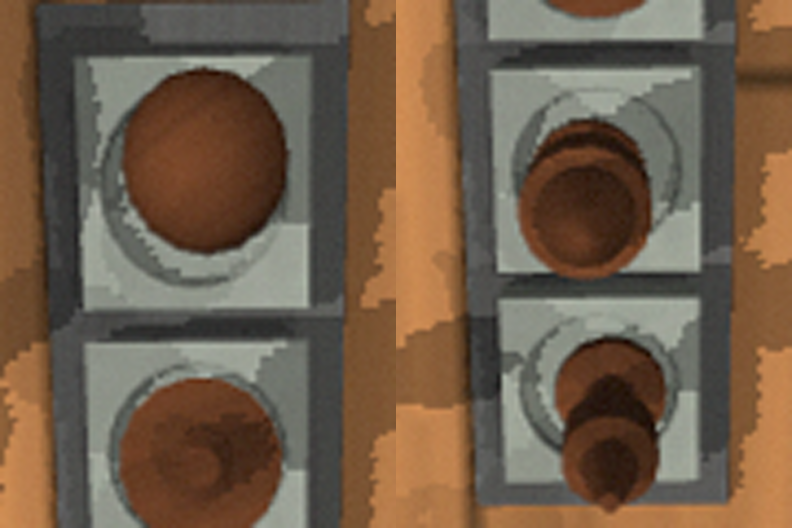

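Run:
```python
from h import *
c=dict(np.load("wrist.npz")); s=dict(np.load("scene.npz"))
for n,u,v,z in [("ball",316.6,36.4,.056),("urn",315.5,104.6,.086),("acorn",313,168.4,.066),("spfoot",318.6,208.6,.023),("spbarrel",318.9,224.1,.078)]:
    p=ray(c,u,v,z); print(n,p.round(4),"scene crop px",((proj(s,p)-[190,100])*3).round(1))
print(get_obs()["position"].round(4))
```

```text
ball [0.4674 0.1339 0.056 ] scene crop px [586.5 252.2]
urn [0.4661 0.0591 0.086 ] scene crop px [482.9 202.5]
acorn [ 0.4623 -0.0213  0.066 ] scene crop px [369.3 193. ]
spfoot [ 0.4693 -0.0931  0.023 ] scene crop px [271.6 217.4]
spbarrel [ 0.4698 -0.094   0.078 ] scene crop px [265.1 170. ]
[ 4.700e-01 -2.000e-04  3.599e-01]
```

All five points reproject onto the finials in the scene view, so the fits hold. I'll move the ball first.

```bash
cat >> h.py <<'E'
s=.5**.5; Q=[s,s,0,0]; F=.016; UP=.15
P={"ball":(.4674,.1339,.040),"urn":(.4661,.0591,.046),"acorn":(.4623,-.0213,.038),"spire":(.4695,-.0935,.051)}
D={"ball":(.6070,-.1450),"urn":(.6165,-.0710),"acorn":(.6262,.0035),"spire":(.6350,.0783)}
def st(t):
    o=get_obs(); print(t,round(o["time_s"],1),o["position"].round(4),"F",o["wrist_force"].round(1),"w",round(o["gripper_width"],4),"g",round(float(o["grip_force"]),1))
def pick(n):
    x,y,g=P[n]; z=F+g-.002
    hand.move_gripper(.064,40)
    bot.reach([x,y,z+UP],Q); bot.servo_line([x,y,z+.06],velocity=.2); bot.servo_line([x,y,z],velocity=.06); st("down")
    hand.move_gripper(.02,40); bot.dwell(.2); st("grip")
    bot.servo_line([x,y,z+.03],velocity=.05); st("lift")
def place(n):
    x,y,g=P[n]; X,Y=D[n]; z=F+g-.002
    bot.servo_line([x,y,z+UP],velocity=.15); bot.servo_line([X,Y,z+UP],velocity=.18); st("over")
    bot.servo_line([X,Y,z+.03],velocity=.15); bot.servo_line([X,Y,z+.0005],velocity=.03); bot.dwell(.2); st("set")
    hand.move_gripper(.064); bot.dwell(.3); st("open")
    bot.servo_line([X,Y,z+.05],velocity=.06); bot.servo_line([X,Y,z+UP],velocity=.2)
E
python3 - <<'E'
from h import *
pick("ball")
c=vision.read_camera("side"); np.savez("s1.npz",**c)
u,v=proj(c,np.array([.4674,.1339,.09])).astype(int); print(u,v)
cv2.imwrite("pics/s1.png",cv2.resize(c["frame"][v-75:v+75,u-100:u+100,::-1],None,fx=4,fy=4,interpolation=cv2.INTER_CUBIC))
E
```

```text
down 5.8 [0.4677 0.134  0.0543] F [-0.6  0.   0.2] w 0.0641 g 0.0
grip 6.4 [0.4677 0.134  0.0547] F [-2.  -0.5  6.9] w 0.0426 g 39.7
lift 7.1 [0.4674 0.1339 0.084 ] F [-0.1  0.5 -0.5] w 0.0429 g 40.6
290 232
```

View pics/s1.png

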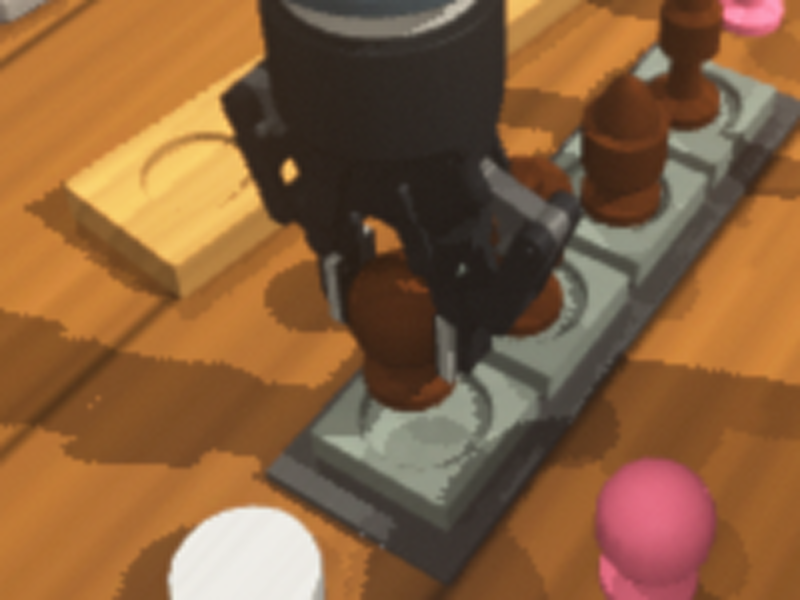

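The ball is held upright and is clear of its well (foot at about (410,390) in the crop). I'll place it.

Run:
```python
from h import *
place("ball"); pick("urn"); 
c=vision.read_camera("side"); 
cv2.imwrite("pics/s2.png",cv2.resize(c["frame"][110:310,200:440,::-1],None,fx=3,fy=3,interpolation=cv2.INTER_CUBIC))
```

```text
over 10.0 [ 0.6067 -0.1443  0.204 ] F [ 0.1 -1.  -0.9] w 0.0427 g 40.6
set 12.3 [ 0.6067 -0.145   0.0547] F [-3.5  0.4  5.8] w 0.0426 g 41.0
open 12.9 [ 0.607  -0.145   0.0545] F [-0.7  1.  -0.8] w 0.0637 g 0.0
down 17.5 [0.4664 0.0591 0.0603] F [ 0.1 -0.6 -0.2] w 0.0643 g 0.0
grip 18.0 [0.4662 0.0591 0.0602] F [0.2 0.3 3.9] w 0.0377 g 41.6
lift 18.8 [0.466  0.0591 0.09  ] F [-1.  -0.1 -0.8] w 0.0376 g 42.4
```

View pics/s2.png

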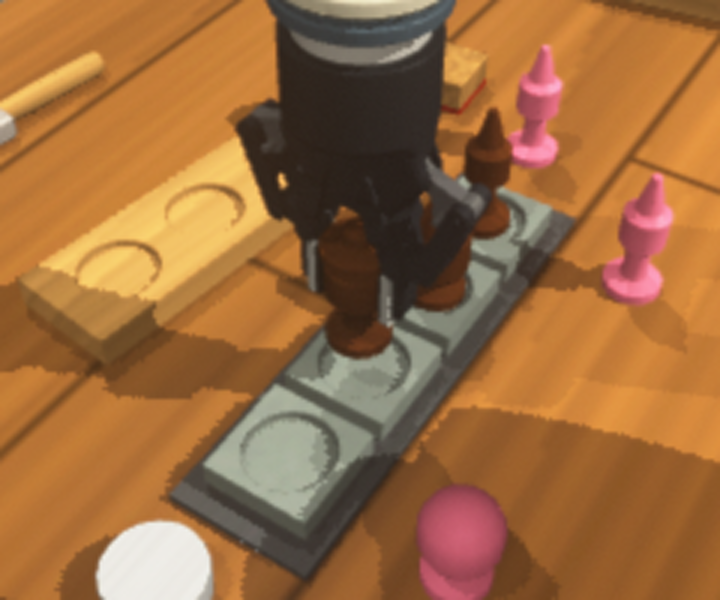

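The urn is held upright. The gripper hides the ball's well here, so I'll place the urn and then check both in the scene view.

Run:
```python
from h import *
place("urn"); pick("acorn")
c=vision.read_camera("scene")
cv2.imwrite("pics/s3.png",cv2.resize(c["frame"][100:300,190:450,::-1],None,fx=3,fy=3,interpolation=cv2.INTER_CUBIC))
```

```text
over 21.1 [ 0.6158 -0.0706  0.2098] F [-0.4  0.2 -0. ] w 0.0378 g 42.4
set 23.3 [ 0.6166 -0.071   0.0606] F [ 0.  -0.4 -1.1] w 0.038 g 42.5
open 24.0 [ 0.6165 -0.071   0.0605] F [-0.1 -0.4  0. ] w 0.0637 g 0.0
down 28.3 [ 0.4625 -0.0213  0.0522] F [-0.2  0.   0.4] w 0.0642 g 0.0
grip 28.8 [ 0.4625 -0.0213  0.0525] F [-1.4  0.5  4.7] w 0.0393 g 39.8
lift 29.6 [ 0.4622 -0.0213  0.082 ] F [ 0.6 -0.4 -1.1] w 0.0384 g 40.2
```

View pics/s3.png

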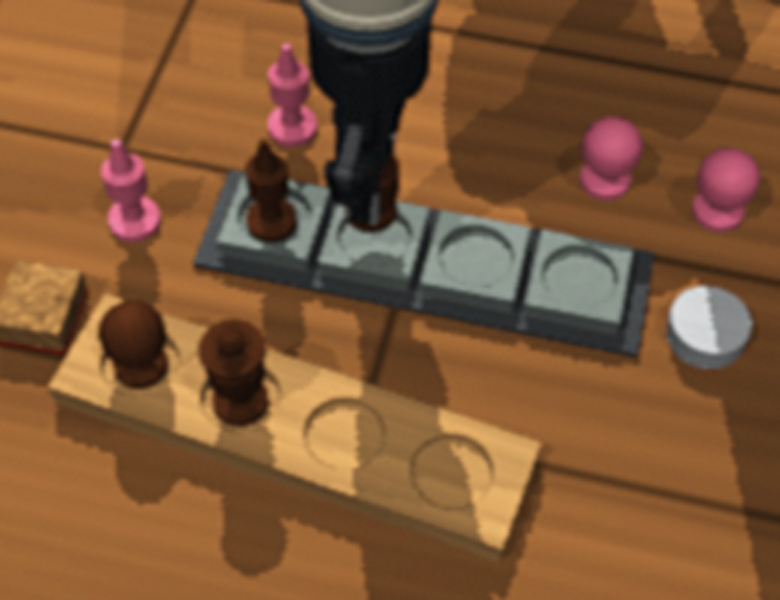

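The ball (140,350) and urn (238,370) stand upright in the two rightmost wells, and the acorn is lifted. I'll do the acorn and the spire next.

Run:
```python
from h import *
place("acorn"); pick("spire")
c=vision.read_camera("side")
cv2.imwrite("pics/s4.png",cv2.resize(c["frame"][90:260,200:440,::-1],None,fx=3,fy=3,interpolation=cv2.INTER_CUBIC))
```

```text
over 31.7 [0.6252 0.0034 0.2015] F [-0.1  0.  -1.7] w 0.0387 g 40.2
set 33.9 [0.6262 0.0035 0.0526] F [-2.3  0.2  3.1] w 0.039 g 40.5
open 34.6 [0.6262 0.0035 0.0525] F [ 1.4 -0.8  0.3] w 0.0641 g 0.0
down 39.0 [ 0.4698 -0.0936  0.0653] F [-0.3  0.3 -0.1] w 0.0641 g 0.0
grip 39.6 [ 0.4697 -0.0936  0.0653] F [-0.9 -0.2  5.8] w 0.0287 g 39.4
lift 40.3 [ 0.4694 -0.0935  0.095 ] F [ 0.2  0.3 -0.6] w 0.0289 g 39.4
```

View pics/s4.png

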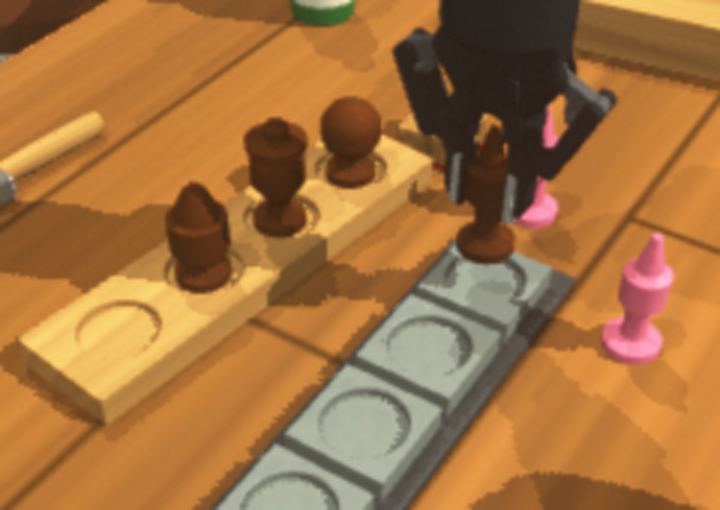

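The three placed finials are upright in their wells and the spire is held upright. I'll place it and move clear.

Run:
```python
from h import *
place("spire"); bot.reach([.36,0.0,.34],Q); bot.dwell(.5); st("end")
a=[vision.read_camera(n)["frame"][:,:,::-1] for n in("scene","side")]
z=lambda f:cv2.resize(f,None,fx=3,fy=3,interpolation=cv2.INTER_CUBIC)
cv2.imwrite("pics/s5.png",np.hstack([z(a[0][150:310,195:325]),z(a[1][90:250,200:330])]))
```

```text
over 42.8 [0.6344 0.0777 0.2149] F [ 0.1 -0.1  0.3] w 0.0289 g 39.4
set 45.1 [0.6351 0.0783 0.0656] F [ 0.6 -0.9 -0.1] w 0.0289 g 39.5
open 45.8 [0.635  0.0783 0.0655] F [ 0.2 -0.5  0.6] w 0.0644 g 0.0
end 49.1 [0.3601 0.     0.3399] F [ 0.4 -0.9 -0.2] w 0.064 g 0.0
```

View pics/s5.png

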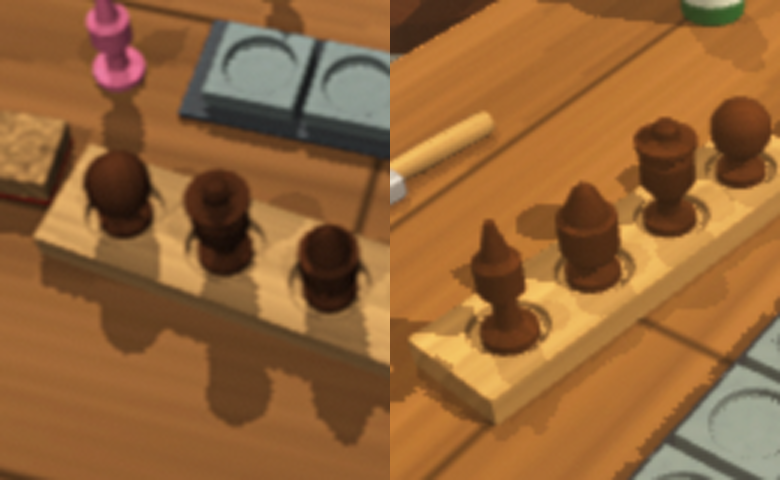

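Three finials are clearly upright, but the spire seems to lean to the left in the side crop (foot (510,330), tip (490,222)). I'll check that against the projection of a vertical axis.

Run:
```python
from h import *
c=vision.read_camera("side"); d=vision.read_camera("scene")
for n,h in [("spire",.092),("acorn",.076)]:
    for z in (.007,.051,h):
        p=np.array([*D[n],F+z]); print(n,z,((proj(c,p)-[200,90])*3+[390,0]).round(0),"crop",((proj(d,p)-[280,190])*6).round(0))
cv2.imwrite("pics/s6.png",cv2.resize(d["frame"][190:280,280:390,::-1],None,fx=6,fy=6,interpolation=cv2.INTER_CUBIC))
```

```text
spire 0.007 [503. 326.] crop [363. 399.]
spire 0.051 [493. 274.] crop [369. 335.]
spire 0.092 [482. 221.] crop [375. 270.]
acorn 0.007 [590. 266.] crop [146. 325.]
acorn 0.051 [584. 215.] crop [143. 259.]
acorn 0.076 [580. 183.] crop [141. 218.]
```

View pics/s6.png

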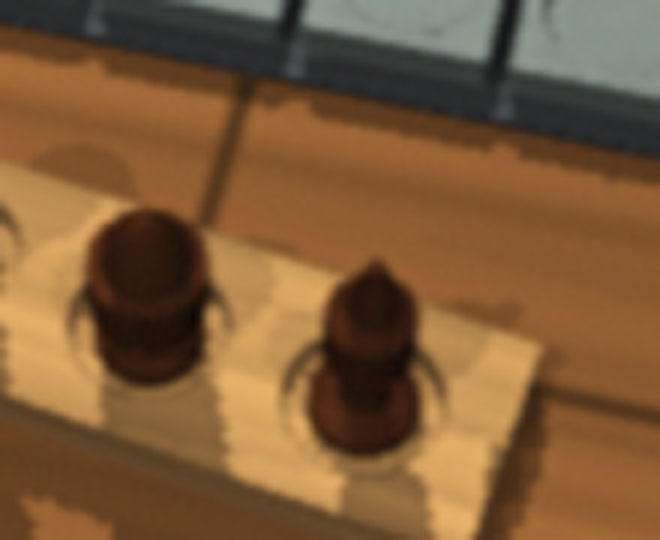

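The apparent lean is only perspective. The spire's foot (363,408), barrel (370,325) and tip (377,265) follow the projected vertical axis, and its foot is inside the well.

```bash
python3 -c "
from h import *
st('hand in'); print(hand_in())"
```

```text
hand in 49.3 [ 0.36 -0.    0.34] F [0.  0.1 0.1] w 0.0638 g 0.0
the job is handed in; nothing more can be done
None
```

All four finials now stand upright and released in the fitting rack in reverse order (from right to left: ball, urn, acorn, spire), and the job was handed in at 49.3 s.

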